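# Snap the data logger into the spring clips of its sloped stand

### The arm

A 6-joint arm with a two-finger parallel gripper is mounted at the origin on the work surface. World frame = base frame: x ahead of the robot, y to its left, z up, the work surface at z = 0. Lengths are in m, angles in rad, forces in N, time in s.
With the tool pointing down it reaches from about 0.275 to 1 m from the base axis. Payload 8.4 kg.
Tool frame: the origin (TCP) lies at the very end of the fingers, on their centre line; the grasp point (between the pads) lies 19 mm behind it; x points along the fingers, y is the direction in which the jaws open and shut, and the axes are right-handed (so a half turn about x gives the same grasp; the last joint's range is limited). The gripper opens to 85 mm and grips with 20 to 120 N. Pads are 22 mm wide; open, the fingers measure 114 mm over their backs; the gripper's body (76 mm by 85 mm) begins 54 mm behind the grasp point. The pads swing forward as they close: fully open they stand 13 mm farther back than shut.
Start: joints at [-1.217, 0.353, 1.633, -0, 1.155, -0.002], TCP at [0.218, -0.586, 0.231] pointing down, gripper open.
Joint ranges: [-2.63, 2.63], [-0.92, 2.1], [0.06, 2.66], [-1.3, 4.44], [0, 2.69], [-3.02, 3.02]. Speed limits (rad/s): [2.22, 2.22, 2.79, 3.14, 3.14, 3.14].

### API

Orientations are given as a rotation vector (axis times angle).
In Python, from workcell import arm gives the robot as it stands.
- The arm moves only by the tool arm_command, never from a script. Its argument "rows" is a list of rows, each a list of 3 entries, a list of its own where there are three numbers: the gripper's target within -1 to 1 (shut at 1, half-way at 0, fully open at -1), then the shift along the world's x, y, z in cm, then the turn, a rotation vector about the world's x, y, z in rad. In form: [[fingers, [dx, dy, dz], [ax, ay, az]], ...]. A call has 1 to 20 rows; each row shifts and turns the commanded pose from where the row before left it; what a row does not reach is not made up. A row lasts 1/12 s, in which the tool goes at most 41.7 mm and 7.16 degrees, less where a joint would pass 70% of its speed; a pose out of reach is approached as far as the arm can. A call is refused whole if a number of a shift passes 4.17 or a number of a turn 0.125, either way. A call with a gripper value outside its range is refused whole. The fingers move at their own pace and stop on an object; the grip force is fixed at half the most. Time passes only in rows, so rows that do not move let the fingers close. It gives the time, the measured TCP pose, the force and the opening at its end, in the units of the state.
- arm.read_state(): the state, without advancing time (a new reading comes with each control period).
- arm.read_camera(name): name is "side" or "top" or "wrist"; returns the picture (400x640x3 uint8, red, green, blue); there is no depth.
- arm.camera_info(name): a dict with "fov_y" (degrees; the focal length in pixels is half the picture's height over the tangent of half this angle, whatever the lens; pixels are square), "cx", "cy" (the principal point, pixels), "k1" (the pictures are not rectified: a ray, as slopes to the right and down, at radius r is drawn at 1 + k1 r^2 times it, then the intrinsics apply), "eye" and "attitude" of the camera in the world. Camera axes: x right, y down, z forward; pixel columns grow to the right and rows downward; lengths in m; the calibration is good to about 2 mm. A picture is of the moment at which its call begins: read the wrist's pose just before it. camera_info takes no time and is no camera call; for the wrist camera it gives the pose at the moment of the call.
- arm.finish_job(): hands the job in, once; it reports no verdict.
The state is a dict: "clock": time; "joint_pos": joint angles; "qvel": joint speeds; "tau": joint torques, N m; "tcp_pos": TCP position; "ee_rot": TCP orientation; "wrist_force": force on the tool from outside, world axes, zero at the start; "ft_torque": the same for the moment, N m; "finger_gap": opening from 0.0 (shut) to 1.0 (fully open).
Only numpy, scipy, OpenCV 4.12 (cv2) and the standard library are available. Lean on these libraries where they do the work, as an engineer would, in place of code of your own. Each camera call takes 0.05 s, during which the arm holds its last target. There are 200 camera calls.

### The job

Take the small data logger with a chamfered tongue at each end from the bench and press it squarely into the pair of spring clips on the sloped stand until both clips have snapped over its tongues and it sits fully home. The clip carriage is set to another height each time and this is not measured, so press gently by feel and stop as soon as the logger is home, jamming neither it nor the fingers against the stand. Let go of it, and leave the battery pack, the beaker and the jar where they stand.

Things in the scene. Friction and masses are not known exactly. Their poses are not given: they have to be found in the camera images.
- logger: Data logger: loose grey plastic block, 32 mm (x) by 60 (y) by 38 tall, 0.14 kg, upright on the bench, dark screen on top. From each y end a tongue, 18 mm wide, 20 tall, flush with the underside, reaches 45 mm from the centre. Tongue tips are chamfered below: 41 mm from the centre at the underside, 45 mm from 7 mm up. Either way round fits. Origin: centre of the underside.
- mount (a point): Centre of the panel's upper face, amid the clip pair. z: panel's outward normal; x: up the slope; y: level, along the line of the clips. The clip bed's top lies 16 to 34 mm out along z (locked anew each time, not measured). Home: the logger's underside flat on the bed, centred here in x and y, its y along this y. The lips first meet the tongues with the underside 22 mm above the bed.
- panel: Sloped grey panel, 150 (x) by 190 mm, its normal (z) leaning 30 degrees from vertical to the stand's low side. Origin: as point mount. On the clip carriage four black cheeks, 33 to 39 mm from the middle along y, rise 31 mm above the bed (flared to 35) and leave a tongue 2 mm play each side in x. Bed 29 mm wide (x); beside it, 3 mm lower, a flange 64 mm wide: keep fingertips over it.
- clip_a (a joint): Outward spread in m of the spring clip at the -y end: 0 at rest, up to 0.012. Polished steel; preload 2.7 N, then 0.45 N per mm. Its lip must be pushed aside 3.5 mm by the logger and returns when the logger is home.
- clip_b (a joint): The same for the spring clip at the +y end. Pushing the logger in between the clips takes about 7 to 10 N; the bed below is a hard stop. Press slowly (10 mm/s) and stop at about 12 N.
- stand: The fixed steel stand under the panel: base 150 by 180 mm, 12 mm thick, the panel's lower edge (robot side) 49 mm and upper edge 125 mm above the bench. Origin: centre of the base's underside. x points to the panel's high side, y along the clips.
- pack: Bystander: a loose battery pack, a grey plastic block 32 by 60 by 38 mm without tongues, two brass contacts on top. Origin: centre of the underside.
- beaker: Bystander: a clear glass beaker, 66 mm across, 85 mm tall. Origin: centre of the underside.
- jar: Bystander: an amber glass jar with steel lid, 60 mm across, 80 mm tall, beyond the stand. Origin: centre of the underside.
There are look-alikes about, which are no part of the job. What is shaped like the logger but turquoise is not meant.

How it is judged:
On the way, in this order (a step that is already met when the one before it is completed fails the run):
1. the logger is lifted clear of the bench (height (world z) of logger above 0.06 m), for 0.1 s.
2. the logger spreads a clip (value of joint any of clip_a, clip_b above 0.002 m and distance between logger and mount below 0.065 m).
At the end, for the whole second after the job is handed in: The logger rests home on the clip carriage: its underside 14 to 36 mm above the panel, within 4 mm of the middle in x and y, square to the panel within 3.4 degrees and along the clips within 4.6 degrees, both clips sprung back over its tongues to within 2 mm of rest; it is still (z of logger in the frame of mount between 0.014 and 0.036 m and x of logger in the frame of mount between -0.004 and 0.004 m and y of logger in the frame of mount between -0.004 and 0.004 m and angle between the z axis of logger and the z axis of mount, either way round below 0.06 rad and angle between the y axis of logger and the y axis of mount, either way round below 0.08 rad and value of joint each of clip_a, clip_b below 0.002 m and linear speed of logger below 0.01 m/s); the robot touches nothing.
It fails at once if the logger is jammed against the stand with more than 60 N (contact force between logger and stand above 60 N).
It fails at once if the fingers press on the stand with more than 30 N (contact force between the fingers and stand above 30 N).
It fails at once if the battery pack is moved by more than 20 mm (distance of pack from where it was at the start of the episode above 0.02 m).
It fails at once if the beaker is moved by more than 20 mm (distance of beaker from where it was at the start of the episode above 0.02 m).
It fails at once if the jar is moved by more than 20 mm (distance of jar from where it was at the start of the episode above 0.02 m).
It also fails if it takes over 42 s, if anything falls off the work surface, if the arm or the gripper's body presses on something with over 40 N, if the wrist force passes 120 N, or if a joint passes its speed limit or range.

## Working session

There is one attempt and no reset: what is moved stays moved. The work goes in short steps, Python scripts to look and compute and a tool call to move; the robot and the scene stay as the last step left them, time stands still between calls to the robot, and variables do not carry over. Pictures are saved under pics/ and viewed, about 8 in all and at most 12, crops included, and the job is handed in when it is done.

Besides the shell and the picture viewer there is one more tool, called after "Request:" as name(argument=value, ...), one argument or row to a line, values as JSON. arm_command: Moves the arm, as the interface text tells. Its arguments: {"type":"object","properties":{"rows":{"type":"array","items":{"type":"array"}}},"required":["rows"]}

```bash
mkdir -p pics
cat > h.py <<'E'
import numpy as np, cv2
from scipy.spatial.transform import Rotation as R
from workcell import arm
def shot(n,f):
    i=arm.camera_info(n); p=arm.read_camera(n); cv2.imwrite(f'pics/{f}.png',p[:,:,::-1]); return p,i
def att(i):
    a=np.array(i['attitude'],float)
    return R.from_rotvec(a).as_matrix() if a.shape==(3,) else (R.from_quat(a).as_matrix() if a.shape==(4,) else a)
def ray(i,uv):
    f=200/np.tan(np.radians(i['fov_y']/2))
    d=(np.atleast_2d(np.array(uv,float))-[i['cx'],i['cy']])/f
    r=np.linalg.norm(d,axis=1,keepdims=True); s=r.copy()
    for _ in range(20): s=r/(1+i['k1']*s*s)
    d=d*s/np.maximum(r,1e-9)
    return np.array(i['eye']), np.c_[d,np.ones(len(d))]@att(i).T
def onz(i,uv,z):
    e,d=ray(i,uv); return e+d*((z-e[2])/d[:,2])[:,None]
def proj(i,P):
    f=200/np.tan(np.radians(i['fov_y']/2))
    c=(np.atleast_2d(P)-np.array(i['eye']))@att(i); d=c[:,:2]/c[:,2:]
    r2=(d**2).sum(1,keepdims=True); return d*(1+i['k1']*r2)*f+[i['cx'],i['cy']]
E
python3 - <<'E'
from h import *
for n in ('top','side','wrist'):
    p,i=shot(n,n+'0'); print(n,i)
print(arm.read_state())
E
```

```text
top {'fov_y': 42.35343568054947, 'cx': 323.36327074873316, 'cy': 201.71462447446143, 'k1': -0.00016171191773505593, 'eye': array([ 0.38349316, -0.0675507 ,  1.31752646]), 'attitude': array([-2.11818257,  2.1436823 , -0.16745023])}
side {'fov_y': 47.54719977569191, 'cx': 320.65952939220534, 'cy': 192.483305693683, 'k1': 0.034844555505753, 'eye': array([0.19123512, 0.65789309, 0.64451012]), 'attitude': array([-0.72222388,  2.45823805, -1.3344067 ])}
wrist {'fov_y': 67.06425152176698, 'cx': 320.14531986666015, 'cy': 197.81970197432116, 'k1': 0.016696727900435377, 'eye': array([ 0.28474351, -0.56127993,  0.37423721]), 'attitude': array([ 2.38089995, -1.65166811, -0.23866192])}
{'clock': 0.15, 'joint_pos': array([-1.21741356e+00,  3.53500218e-01,  1.63396985e+00,  1.68535109e-05,
        1.15516897e+00, -2.40863832e-03]), 'qvel': array([-0.00125831, -0.00254861, -0.00391399, -0.00029245,  0.00072566,
        0.00040464]), 'tau': array([ 1.27107720e-03, -6.05633426e+01, -3.42336309e+01,  1.17721429e-04,
        6.19317259e-03,  1.45491299e-05]), 'tcp_pos': array([ 0.21758363, -0.58552092,  0.23072436]), 'ee_rot': array([ 2.02794956,  0.36570621, -2.02829473]), 'wrist_force': array([ 0.91788475, -0.23478217, -0.46105434]), 'ft_torque': array([-0.00283107, -0.01811241,  0.00277452]), 'finger_gap': 0.9973348058648174}
```

View pics/top0.png

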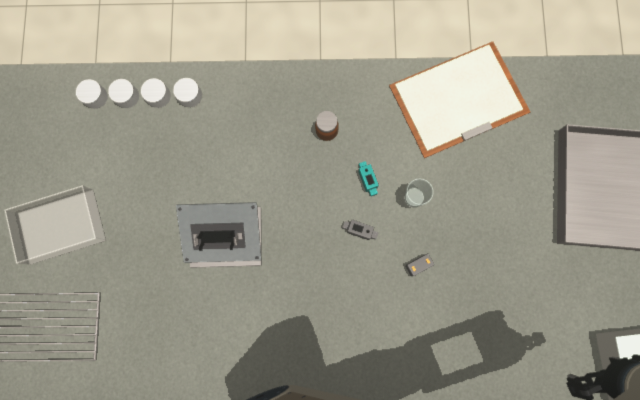

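View pics/side0.png

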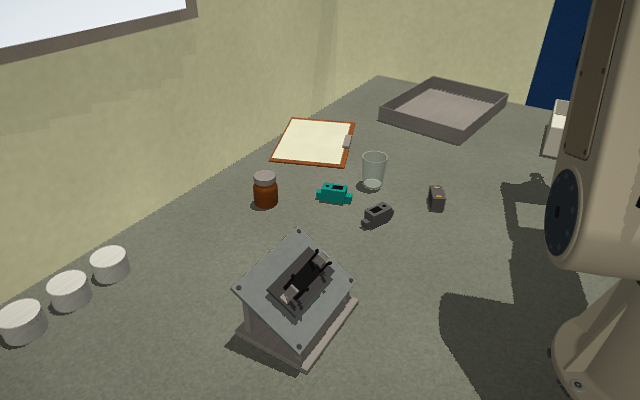

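The top view shows the grey logger at (359,230), the turquoise decoy at (369,179), the pack at (419,264), the beaker at (418,193), the jar at (327,125) and the stand at (219,235). In the side view the stand is at (297,290) and the logger at (377,215).

Run:
```python
from h import *
t=cv2.imread('pics/top0.png'); s=cv2.imread('pics/side0.png')
a=cv2.resize(t[195:275,165:275],None,fx=5,fy=5,interpolation=2)
b=cv2.resize(s[220:380,225:365],None,fx=3.6,fy=2.5*1.44,interpolation=2)
c=cv2.resize(t[205:255,330:390],None,fx=4,fy=4,interpolation=2)
o=np.zeros((600,800,3),np.uint8); o[:400,:550]=a; o[400:,:240]=c
bb=cv2.resize(s[230:330,240:360],None,fx=2,fy=2); o[400:600,250:490]=bb
cv2.imwrite('pics/crop1.png',o)
i=arm.camera_info('top')
print('logger c',onz(i,[[359,230]],.03),'pack',onz(i,[[419,264]],.038),'beaker',onz(i,[[418,193]],.04),'stand',onz(i,[[219,235]],.09),'turq',onz(i,[[369,179]],.03),'jar',onz(i,[[326,119]],.08))
g=t.astype(int); 
hsv=cv2.cvtColor(t,cv2.COLOR_BGR2HSV)
print(t[230,350],t[222,335],t[245,365],t[210,200],t[230,372])
```

```text
logger c [[ 0.52583845 -0.14579718  0.03      ]] pack [[ 0.43917233 -0.2908501   0.038     ]] beaker [[ 0.61626304 -0.2953718   0.04      ]] stand [[0.51129543 0.19247012 0.09      ]] turq [[ 0.65591055 -0.17416845  0.03      ]] jar [[ 0.79974927 -0.06668091  0.08      ]]
[127 132 136] [136 150 150] [131 146 146] [140 144 142] [122 129 133]
```

View pics/crop1.png

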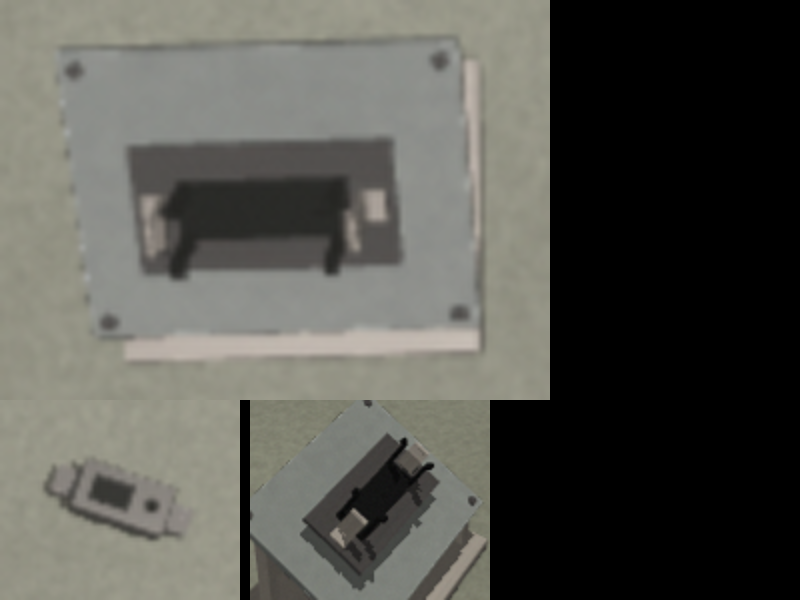

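The crop shows the panel corners (crop px) at (60,47), (458,37), (97,338) and (478,330), with the clip bed between two black cheek pairs. The logger's tongue tips are at (55,479) and (183,521).

Run:
```python
from h import *
np.set_printoptions(precision=4,suppress=True)
i=arm.camera_info('top'); o=np.array([165,195]); 
hi=onz(i,np.array([[60,47],[458,37]])/5+o-.4,.125); lo=onz(i,np.array([[97,338],[478,330]])/5+o-.4,.049)
print(hi,lo,'centre',(hi.mean(0)+lo.mean(0))/2, 'w',np.linalg.norm(hi[0]-hi[1]),np.linalg.norm(lo[0]-lo[1]),'h',np.linalg.norm(hi.mean(0)-lo.mean(0)))
for a in (hi,lo): d=a[0]-a[1]; print('yaw of y',np.arctan2(-d[0],d[1]))
up=hi.mean(0)-lo.mean(0); print('yaw x',np.arctan2(up[1],up[0]))
base=onz(i,np.array([[124,361],[481,351]])/5+o-.4,0.); print('base',base)
L=onz(i,np.array([[55,79],[183,121]])/4+[330,205]-.4,.015); print('logger',L,L.mean(0),np.linalg.norm(L[0]-L[1])); d=L[0]-L[1]; print('yaw',np.arctan2(-d[0],d[1]))
r=R.from_rotvec(arm.read_state()['ee_rot']).as_matrix(); print(r)
```

```text
[[0.5819 0.2864 0.125 ]
 [0.5842 0.0994 0.125 ]] [[0.4497 0.2856 0.049 ]
 [0.4515 0.0987 0.049 ]] centre [0.5168 0.1925 0.087 ] w 0.1870250838029142 0.18688229811356227 h 0.1527073468544263
yaw of y 0.012663689858491626
yaw of y 0.009213606226061929
yaw x 0.005527638009494295
base [[0.4405 0.2851 0.    ]
 [0.4435 0.1035 0.    ]]
logger [[ 0.5424 -0.1073  0.015 ]
 [ 0.5147 -0.1877  0.015 ]] [ 0.5285 -0.1475  0.015 ] 0.08505369718369735
yaw -0.3319392825385651
[[-0.0003  0.3483 -0.9374]
 [ 0.001  -0.9374 -0.3483]
 [-1.     -0.001  -0.    ]]
```

Request:
arm_command(
  rows=[
    [-1,[1.94,2.74,-0.3],[0,0,0.055]],
    [-1,[1.94,2.74,-0.3],[0,0,0.055]],
    [-1,[1.94,2.74,-0.3],[0,0,0.055]],
    [-1,[1.94,2.74,-0.3],[0,0,0.055]],
    [-1,[1.94,2.74,-0.3],[0,0,0.055]],
    [-1,[1.94,2.74,-0.3],[0,0,0.055]],
    [-1,[1.94,2.74,-0.3],[0,0,0.055]],
    [-1,[1.94,2.74,-0.3],[0,0,0.055]],
    [-1,[1.94,2.74,-0.3],[0,0,0.055]],
    [-1,[1.94,2.74,-0.3],[0,0,0.055]],
    [-1,[1.94,2.74,-0.3],[0,0,0.055]],
    [-1,[1.94,2.74,-0.3],[0,0,0.055]],
    [-1,[1.94,2.74,-0.3],[0,0,0.055]],
    [-1,[1.94,2.74,-0.3],[0,0,0.055]],
    [-1,[1.94,2.74,-0.3],[0,0,0.055]],
    [-1,[1.94,2.74,-0.3],[0,0,0.055]],
    [-1,[0,0,0],[0,0,0]],
    [-1,[0,0,0],[0,0,0]],
  ],
)

```text
clock: 1.65
tcp_pos: [0.5286, -0.146, 0.1828]
ee_rot: [1.449, 1.034, -1.45]
wrist_force: [-0.2, -0.1, 0.0]
finger_gap: 1.001
```

Run:
```python
from h import *
np.set_printoptions(precision=4,suppress=True)
s=arm.read_state(); print(s['clock'],s['tcp_pos'],R.from_rotvec(s['ee_rot']).as_matrix(),s['joint_pos'])
p,i=shot('wrist','w1')
for z in (0,.038): print(proj(i,[[.529,-.148,z]]))
np.save('w1.npy',i,allow_pickle=True)
```

```text
1.65 [ 0.5286 -0.146   0.1828] [[-0.0008  0.9453 -0.3261]
 [ 0.0002 -0.3261 -0.9453]
 [-1.     -0.0008  0.0001]] [-0.2723  0.2886  1.8447 -0.0001  1.0092  0.0599]
[[320.905  177.5994]]
[[320.9803 186.0161]]
```

View pics/w1.png

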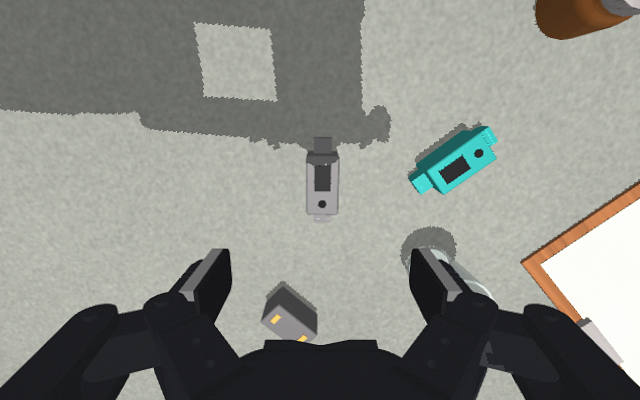

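The wrist view shows the logger at (322,180), aligned with the image columns. Its top face spans about rows 163–214 and columns 306–339. The predicted position was (321,186).

Run:
```python
from h import *
np.set_printoptions(precision=4,suppress=True)
p=cv2.imread('pics/w1.png'); i=np.load('w1.npy',allow_pickle=True).item()
c=p[120:235,280:365]; cv2.imwrite('pics/w1c.png',cv2.resize(c,None,fx=5,fy=5,interpolation=2))
```

```text
(no output)
```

View pics/w1c.png

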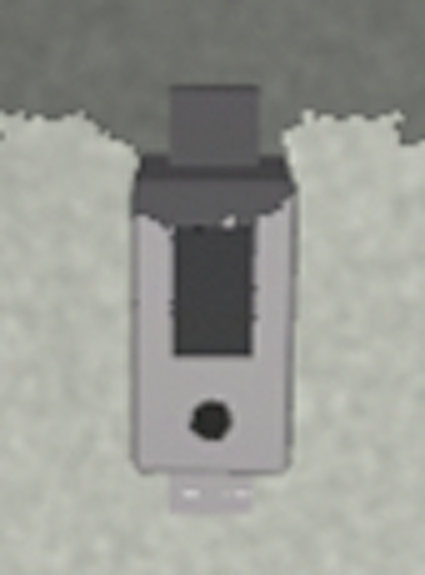

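The crop shows the top face at (134,182), (295,184), (290,471) and (132,469), with the upper tongue tip at y=87 from x=170 to 260.

Run:
```python
from h import *
np.set_printoptions(precision=4,suppress=True)
i=np.load('w1.npy',allow_pickle=True).item(); o=[280-.4,120-.4]
T=onz(i,np.array([[134,182],[295,184],[290,471],[132,469]])/5+o,.038)
print(T,T.mean(0),np.linalg.norm(T[0]-T[1]),np.linalg.norm(T[1]-T[2]))
d=(T[0]+T[1]-T[2]-T[3]); print('yaw',np.arctan2(-d[0],d[1]))
t=onz(i,np.array([[170,87],[260,87],[252,514],[170,514]])/5+o,.02); print(t,t.mean(0))
d=(t[0]+t[1]-t[2]-t[3]); print('yaw',np.arctan2(-d[0],d[1]))
```

```text
[[ 0.5254 -0.1155  0.038 ]
 [ 0.5544 -0.1258  0.038 ]
 [ 0.5355 -0.1809  0.038 ]
 [ 0.5054 -0.1701  0.038 ]] [ 0.5302 -0.1481  0.038 ] 0.030819034922333698 0.0581831633955822
yaw -0.3402777544673914
[[ 0.5369 -0.1022  0.02  ]
 [ 0.5539 -0.108   0.02  ]
 [ 0.5237 -0.1939  0.02  ]
 [ 0.5068 -0.1882  0.02  ]] [ 0.5303 -0.1481  0.02  ]
yaw -0.3375306134493648
```

Request:
arm_command(
  rows=[
    [-1,[0.15,-0.2,-2.2],[0,0,-0.007]],
    [-1,[0,0,-2.2],[0,0,0]],
    [-1,[0,0,-2.2],[0,0,0]],
    [-1,[0,0,-2.2],[0,0,0]],
    [-1,[0,0,-2.2],[0,0,0]],
    [-1,[0,0,-2.2],[0,0,0]],
    [-1,[0,0,-2.2],[0,0,0]],
    [-1,[0,0,-1.3],[0,0,0]],
    [-1,[0,0,-0.8],[0,0,0]],
    [-1,[0,0,0],[0,0,0]],
    [1,[0,0,0],[0,0,0]],
    [1,[0,0,0],[0,0,0]],
    [1,[0,0,0],[0,0,0]],
    [1,[0,0,0],[0,0,0]],
    [1,[0,0,0],[0,0,0]],
    [1,[0,0,0],[0,0,0]],
    [1,[0,0,0],[0,0,0]],
    [1,[0,0,0],[0,0,0]],
    [1,[0,0,0],[0,0,0]],
    [1,[0,0,0],[0,0,0]],
  ],
)

```text
clock: 3.37
tcp_pos: [0.5303, -0.1497, 0.0093]
ee_rot: [1.457, 1.026, -1.455]
wrist_force: [-0.9, -0.1, 6.2]
finger_gap: 0.361
```

Request:
arm_command(
  rows=[
    [1,[0,0,1.5],[0,0,0]],
    [1,[0,0,3.2],[0,0,0]],
    [1,[0,0,3.5],[0,0,0]],
    [1,[0,0,3.5],[0,0,0]],
    [1,[0,0,3.5],[0,0,0]],
    [1,[0,0,3.5],[0,0,0]],
    [1,[-0.7,3,0],[0,0,0.07]],
    [1,[-0.7,3,0],[0,0,0.07]],
    [1,[-0.7,3,0],[0,0,0.07]],
    [1,[-0.7,3,0],[0,0,0.07]],
    [1,[-0.7,3,0],[0,0,0.07]],
    [1,[-0.7,3,0],[0,-0.0873,0]],
    [1,[-0.7,3,0],[0,-0.0873,0]],
    [1,[-0.7,3,0],[0,-0.0873,0]],
    [1,[-0.7,3,0],[0,-0.0873,0]],
    [1,[-0.5,3,0],[0,-0.0873,0]],
    [1,[-0.5,3,0],[0,-0.0873,0]],
    [1,[0,1.2,0],[0,0,0]],
    [1,[0,0,0],[0,0,0]],
    [1,[0,0,0],[0,0,0]],
  ],
)

```text
clock: 5.03
tcp_pos: [0.4605, 0.1697, 0.1948]
ee_rot: [1.38, 0.858, -0.864]
wrist_force: [-0.2, 0.4, -0.9]
finger_gap: 0.362
```

Run:
```python
from h import *
np.set_printoptions(precision=4,suppress=True)
s=arm.read_state(); print(s['clock'],s['tcp_pos'],R.from_rotvec(s['ee_rot']).as_matrix(),s['joint_pos'],s['wrist_force'])
p,i=shot('wrist','w2'); np.save('w2.npy',i,allow_pickle=True)
p2,j=shot('side','s2'); p3,k=shot('top','t2')
o=np.zeros((600,800,3),np.uint8); o[:400,:640]=p[:,:,::-1]
a=p2[180:380,200:400,::-1]; o[400:,:200]=cv2.resize(a,(200,200))
cv2.imwrite('pics/m2.png',cv2.resize(p2[190:350,190:400,::-1],None,fx=3.5,fy=3.5,interpolation=2))
```

```text
5.0333 [0.4605 0.1697 0.1948] [[ 0.4459  0.8951  0.0034]
 [-0.0101  0.0088 -0.9999]
 [-0.895   0.4459  0.013 ]] [ 0.5084  0.0173  2.2455 -0.4709  0.5212  0.8707] [-0.2165  0.4061 -0.9141]
```

View pics/w2.png

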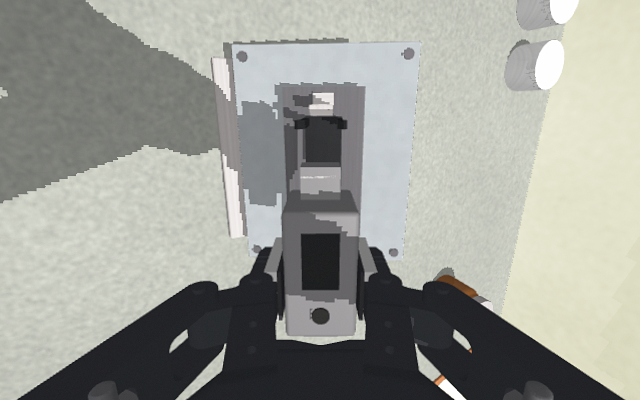

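View pics/m2.png

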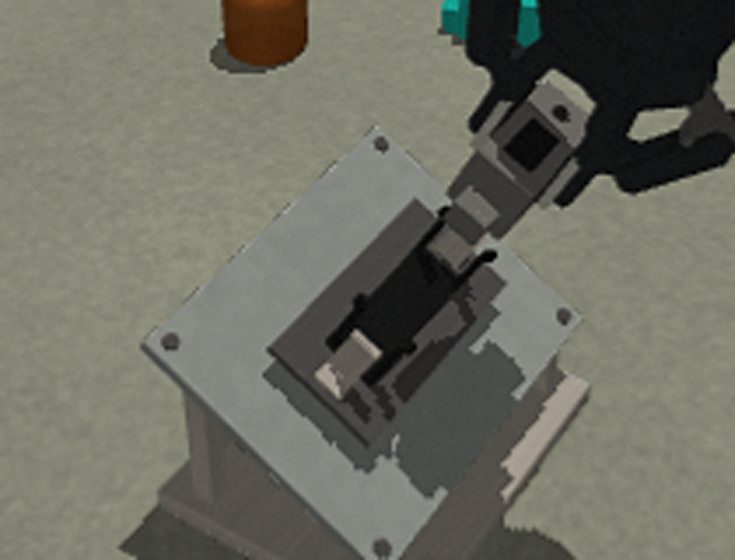

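The wrist view shows the logger held squarely over the stand. Panel screws are at (241,57), (408,54), (257,249) and (393,252), and the turn and y shift fell slightly short. The side crop shows the same screws and the flange corners at (415,200), (268,350) and (370,445). I'll triangulate both.

```bash
cat > tri.py <<'E'
from h import *
np.set_printoptions(precision=4,suppress=True)
W=np.load('w2.npy',allow_pickle=True).item();T=arm.camera_info('top');S=arm.camera_info('side')
def tri(obs):
    A=np.zeros((3,3));b=np.zeros(3);L=[]
    for i,uv in obs:
        e,d=ray(i,[uv]);d=d[0]/np.linalg.norm(d);P=np.eye(3)-np.outer(d,d);A+=P;b+=P@e;L.append((e,P))
    x=np.linalg.solve(A,b); return x,[round(1e3*np.linalg.norm(P@(x-e)),1) for e,P in L]
t=lambda a:np.array(a)/5+[164.6,194.6]
s=lambda a:np.array(a)/3.5+[189.6,189.6]
E
python3 - <<'E'
from tri import *
N=['+x+y','+x-y','-x+y','-x-y']
w=[(408,54),(393,252),(241,57),(257,249)];tt=[(74,70),(439,61),(109,322),(459,313)];ss=[(170,342),(380,144),(380,548),(563,317)]
Q=[]
for n,a,b,c in zip(N,w,tt,ss):
    x,r=tri([(W,a),(T,t(b)),(S,s(c))]);Q.append(x);print(n,x,r)
Q=np.array(Q);m=Q.mean(0);print('mount',m)
u=Q[0]+Q[1]-Q[2]-Q[3];u/=np.linalg.norm(u);v=Q[0]+Q[2]-Q[1]-Q[3];v/=np.linalg.norm(v);n=np.cross(u,v);print(u,v,n,'tilt',np.degrees(np.arccos(n[2])))
for nm,obs in {'++':[(T,t((127,147))),(S,s((268,350))),(W,(363,84))],'+-':[(T,t((391,139))),(S,s((415,200)))],'-+':[(T,t((141,271))),(S,s((370,445))),(W,(282,84))]}.items():
    x,r=tri(obs);print('flange',nm,x,r,'in mount',[(x-m)@k for k in (u,v,n)])
st=arm.read_state();Rt=R.from_rotvec(st['ee_rot']).as_matrix()
yaw=0.008
xm=np.array([np.cos(yaw)*.866,np.sin(yaw)*.866,.5]);zm=np.array([-np.cos(yaw)*.5,-np.sin(yaw)*.5,.866]);ym=np.cross(zm,xm)
Rd=np.c_[-zm,xm,np.cross(-zm,xm)];print('turn',(R.from_matrix(Rd@Rt.T)).as_rotvec())
d=st['tcp_pos']-m;print('tcp in mount',d@xm,d@ym,d@zm)
# logger predicted top corners with y offset 1.6mm
lo=st['tcp_pos']-Rt[:,2]*.0016+Rt[:,0]*.0085
C=[lo-Rt[:,0]*.038+Rt[:,1]*a*.016-Rt[:,2]*b*.03 for a,b in((-1,1),(1,1),(1,-1),(-1,-1))];print(proj(W,C))
E
```

```text
+x+y [0.5732 0.2817 0.1202] [np.float64(0.5), np.float64(1.8), np.float64(1.5)]
+x-y [0.5758 0.1099 0.1204] [np.float64(0.7), np.float64(2.3), np.float64(2.0)]
-x+y [0.4591 0.2795 0.0532] [np.float64(0.5), np.float64(1.9), np.float64(2.4)]
-x-y [0.4618 0.1078 0.0539] [np.float64(1.2), np.float64(2.3), np.float64(2.0)]
mount [0.5175 0.1947 0.0869]
[0.8628 0.016  0.5053] [-0.0156  0.9999 -0.0026] [-0.5053 -0.0057  0.8629] tilt 30.354331750219735
flange ++ [0.5368 0.2577 0.1144] [np.float64(1.9), np.float64(1.2), np.float64(0.9)] in mount [np.float64(0.03157014660438808), np.float64(0.06259379773693667), np.float64(0.013555050624446677)]
flange +- [0.5392 0.1326 0.1141] [np.float64(1.4), np.float64(1.4)] in mount [np.float64(0.03141358251320984), np.float64(-0.06255979411566596), np.float64(0.012829598009846108)]
flange -+ [0.4811 0.2571 0.0851] [np.float64(2.2), np.float64(1.2), np.float64(1.1)] in mount [np.float64(-0.0313182793965477), np.float64(0.06287171738785562), np.float64(0.016496081858609797)]
turn [ 0.0132 -0.0616  0.0082]
tcp in mount 0.004790053238798338 -0.025896454572278505 0.12166534399738392
[[280.2438 214.8021]
 [359.8944 215.143 ]
 [354.5596 339.4193]
 [284.3574 339.1716]]
```

Run:
```python
import cv2
p=cv2.imread('pics/w2.png');cv2.imwrite('pics/w2c.png',cv2.resize(p[70:345,260:390],None,fx=2.9*1,fy=2.18,interpolation=2))
```

```text
(no output)
```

View pics/w2c.png

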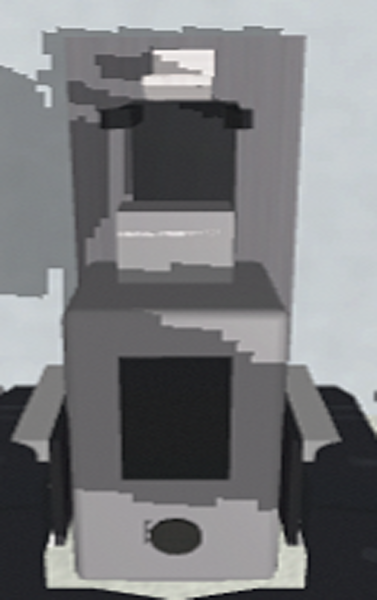

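The crop confirms the logger is centred between the fingers, and the flange and cheeks are centred in x. The flange triangulates about 14 mm out, so the bed is near 17 mm. Next I'll compute the alignment move.

```bash
cat > mt.py <<'E'
from tri import *
m=np.array([.5175,.1947,.0869]);yaw=.015;c,s_=np.cos(yaw),np.sin(yaw)
xm=np.array([c*.866,s_*.866,.5]);zm=np.array([-c*.5,-s_*.5,.866]);ym=np.cross(zm,xm)
Rd=np.c_[-zm,xm,np.cross(-zm,xm)]
def rep(target=None):
    st=arm.read_state();Rt=R.from_rotvec(st['ee_rot']).as_matrix();d=st['tcp_pos']-m
    print('t',st['clock'],'tcp in mount mm',1e3*np.array([d@xm,d@ym,d@zm]),'turn',R.from_matrix(Rd@Rt.T).as_rotvec())
    f=st['wrist_force'];print('force mount',f@xm,f@ym,f@zm,'gap',st['finger_gap'],'torque',st['ft_torque'])
    if target is not None:
        w=m+np.c_[xm,ym,zm]@(np.array(target)/1e3)-st['tcp_pos'];print('shift cm',100*w)
    return st
E
python3 - <<'E'
from mt import *
print('zm',zm,'xm',xm,'ym',ym); rep([0,-2,70])
E
```

```text
zm [-0.4999 -0.0075  0.866 ] xm [0.8659 0.013  0.5   ] ym [-0.015   0.9998  0.    ]
t 5.1833 tcp in mount mm [  4.6374 -25.4537 121.7869] turn [ 0.0134 -0.0615  0.0152]
force mount -1.028395911457919 -0.4696000623555064 -1.7200531301610855 gap 0.36194354083986097 torque [ 0.0003  0.3367 -0.0224]
shift cm [ 2.1526  2.378  -4.7171]
```

Align laterally first, then descend.

Request:
arm_command(
  rows=[
    [1,[-0.1,0.6,0],[0.0034,-0.0154,0.0038]],
    [1,[-0.1,0.6,0],[0.0034,-0.0154,0.0038]],
    [1,[-0.1,0.6,0],[0.0033,-0.0154,0.0038]],
    [1,[-0.1,0.54,-0.23],[0.0033,-0.0153,0.0038]],
    [1,[0.42,0.01,-0.75],[0,0,0]],
    [1,[0.43,0.01,-0.75],[0,0,0]],
    [1,[0.43,0.01,-0.75],[0,0,0]],
    [1,[0.43,0.01,-0.75],[0,0,0]],
    [1,[0.42,0.0,-0.74],[0,0,0]],
    [1,[0.42,0,-0.75],[0,0,0]],
    [1,[0,0,0],[0,0,0]],
    [1,[0,0,0],[0,0,0]],
    [1,[0,0,0],[0,0,0]],
  ],
)

```text
clock: 6.27
tcp_pos: [0.4825, 0.1923, 0.1473]
ee_rot: [1.405, 0.825, -0.804]
wrist_force: [0.1, 0.1, -0.9]
finger_gap: 0.364
```

Run:
```python
from mt import *
rep([0,-2,55])
p,i=shot('wrist','w3'); np.save('w3.npy',i,allow_pickle=True); p2,_=shot('side','s3')
a=cv2.resize(p[40:345,220:420,::-1],None,fx=1.95,fy=1.95,interpolation=2)
b=cv2.resize(p2[200:350,230:350,::-1],None,fx=3.3,fy=3.3,interpolation=2)
o=np.zeros((600,800,3),np.uint8);o[:a.shape[0],:a.shape[1]]=a;o[:b.shape[0],400:400+b.shape[1]]=b;cv2.imwrite('pics/m3.png',o)
```

```text
t 6.2667 tcp in mount mm [-0.1269 -1.8388 69.8735] turn [ 0.0003 -0.0002  0.    ]
force mount -0.3617175152146781 0.14079017591092072 -0.8641023929053262 gap 0.36436940150740404 torque [-0.0388  0.3327 -0.0243]
shift cm [ 0.755  -0.0048 -1.282 ]
```

View pics/m3.png

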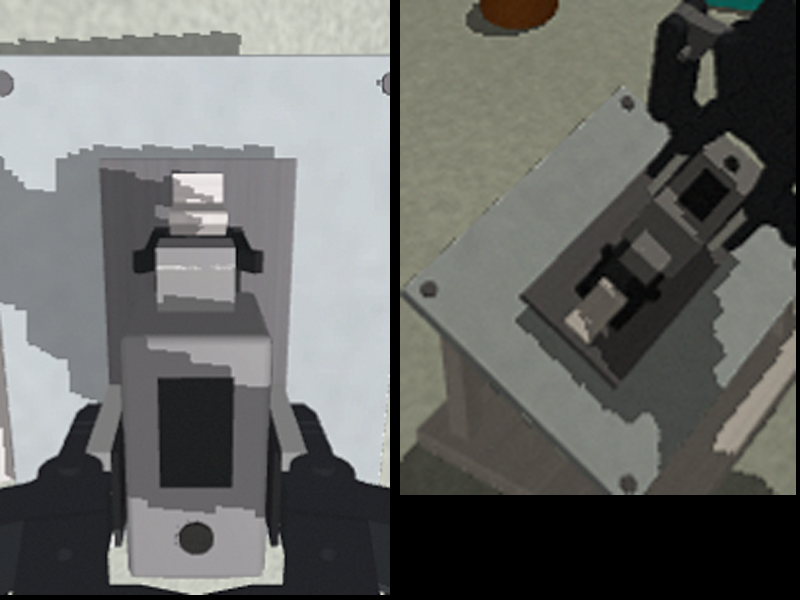

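The view is aligned: flange centre column 197.5, cheeks 198, tongue and logger 196, so shift about 0.7 mm up the slope and approach.

Request:
arm_command(
  rows=[
    [1,[0.138,0,-0.215],[0,0,0]],
    [1,[0.138,0,-0.215],[0,0,0]],
    [1,[0.138,0,-0.215],[0,0,0]],
    [1,[0.138,0,-0.215],[0,0,0]],
    [1,[0.138,0,-0.215],[0,0,0]],
    [1,[0.138,0,-0.215],[0,0,0]],
    [1,[0.138,0,-0.215],[0,0,0]],
    [1,[0,0,0],[0,0,0]],
    [1,[0,0,0],[0,0,0]],
  ],
)

```text
clock: 7.12
tcp_pos: [0.4919, 0.1929, 0.1321]
ee_rot: [1.404, 0.826, -0.803]
wrist_force: [0.0, -0.3, -0.4]
finger_gap: 0.366
```

```bash
python3 -c "
from mt import *
rep([.7,-2,40])"
```

```text
t 7.1167 tcp in mount mm [ 0.4035 -1.4485 51.9283] turn [ 0.0002 -0.0002 -0.001 ]
force mount -0.20795830368283885 -0.26645404373959714 -0.35777903342944933 gap 0.36561560151552547 torque [0.0122 0.3194 0.0076]
shift cm [ 0.623  -0.0458 -1.0184]
```

Request:
arm_command(
  rows=[
    [1,[0.042,-0.005,-0.072],[0,0,0]],
    [1,[0.042,-0.005,-0.072],[0,0,0]],
    [1,[0.042,-0.005,-0.072],[0,0,0]],
    [1,[0.042,-0.005,-0.072],[0,0,0]],
    [1,[0.042,-0.005,-0.072],[0,0,0]],
    [1,[0.042,0,-0.072],[0,0,0]],
  ],
)

```text
clock: 7.62
tcp_pos: [0.4946, 0.1929, 0.1283]
ee_rot: [1.405, 0.826, -0.802]
wrist_force: [-3.5, -0.0, 5.7]
finger_gap: 0.369
```

Request:
arm_command(
  rows=[
    [1,[0.042,0,-0.072],[0,0,0]],
    [1,[0.042,0,-0.072],[0,0,0]],
    [1,[0.042,0,-0.072],[0,0,0]],
    [1,[0.042,0,-0.072],[0,0,0]],
  ],
)

```text
clock: 7.95
tcp_pos: [0.4964, 0.1929, 0.1255]
ee_rot: [1.405, 0.825, -0.802]
wrist_force: [-5.1, 0.1, 6.8]
finger_gap: 0.367
```

```bash
python3 -c "
from mt import *
rep([.7,-2,30])"
```

```text
t 7.95 tcp in mount mm [ 0.9736 -1.4681 44.0127] turn [-0.0005  0.001  -0.0013]
force mount -0.9945711760349747 0.14936869237150008 8.434081086571743 gap 0.36654325324298953 torque [-0.0464  0.3518  0.0277]
shift cm [ 0.6778 -0.043  -1.2273]
```

Request:
arm_command(
  rows=[
    [1,[0.042,0,-0.072],[0,0,0]],
    [1,[0.042,0,-0.072],[0,0,0]],
    [1,[0.042,0,-0.072],[0,0,0]],
    [1,[0.042,0,-0.072],[0,0,0]],
  ],
)

```text
clock: 8.28
tcp_pos: [0.4979, 0.1927, 0.1222]
ee_rot: [1.404, 0.826, -0.803]
wrist_force: [-1.6, -0.3, 1.3]
finger_gap: 0.366
```

```bash
python3 -c "
from mt import *
rep([.7,-2,30])"
```

```text
t 8.2833 tcp in mount mm [ 0.632  -1.6977 40.3594] turn [-0.      0.0002 -0.0011]
force mount -0.7306578978567965 -0.31583548048597027 1.9757395910753104 gap 0.3655706800014624 torque [ 0.0495  0.2919 -0.0085]
shift cm [ 0.5243 -0.0224 -0.8939]
```

Request:
arm_command(
  rows=[
    [1,[0.042,0,-0.072],[0,0,0]],
    [1,[0.042,0,-0.072],[0,0,0]],
    [1,[0.042,0,-0.072],[0,0,0]],
    [1,[0.042,0,-0.072],[0,0,0]],
    [1,[0.042,0,-0.072],[0,0,0]],
    [1,[0.042,0,-0.072],[0,0,0]],
  ],
)

```text
clock: 8.78
tcp_pos: [0.5004, 0.1927, 0.1178]
ee_rot: [1.404, 0.826, -0.803]
wrist_force: [-1.6, 0.1, 1.3]
finger_gap: 0.366
```

Request:
arm_command(
  rows=[
    [1,[0.042,0,-0.072],[0,0,0]],
    [1,[0.042,0,-0.072],[0,0,0]],
    [1,[0.042,0,-0.072],[0,0,0]],
    [1,[0.042,0,-0.072],[0,0,0]],
  ],
)

```text
clock: 9.12
tcp_pos: [0.5021, 0.1927, 0.115]
ee_rot: [1.404, 0.826, -0.803]
wrist_force: [-1.7, 0.4, 2.4]
finger_gap: 0.366
```

```bash
python3 -c "
from mt import *
rep([.7,-2,30])"
```

```text
t 9.1167 tcp in mount mm [ 0.6298 -1.7846 32.0408] turn [-0.      0.0002 -0.0011]
force mount -0.279145027930491 0.4146825463866185 2.93907964732637 gap 0.36609587275290517 torque [-0.0428  0.3489  0.0755]
shift cm [ 0.1085 -0.0199 -0.1733]
```

Request:
arm_command(
  rows=[
    [1,[0.042,0,-0.072],[0,0,0]],
    [1,[0.042,0,-0.072],[0,0,0]],
    [1,[0.042,0,-0.072],[0,0,0]],
  ],
)

```text
clock: 9.37
tcp_pos: [0.5033, 0.1926, 0.1127]
ee_rot: [1.404, 0.826, -0.803]
wrist_force: [0.1, 0.3, -1.6]
finger_gap: 0.363
```

Request:
arm_command(
  rows=[
    [1,[0.042,0,-0.072],[0,0,0]],
    [1,[0.042,0,-0.072],[0,0,0]],
  ],
)

```text
clock: 9.53
tcp_pos: [0.5037, 0.1926, 0.1119]
ee_rot: [1.405, 0.825, -0.803]
wrist_force: [-29.7, -2.1, 39.9]
finger_gap: 0.362
```

Request:
arm_command(
  rows=[
    [1,[0.03,0,-0.052],[0,0,0]],
  ],
)

```text
clock: 9.62
tcp_pos: [0.5037, 0.1926, 0.1119]
ee_rot: [1.405, 0.825, -0.802]
wrist_force: [-34.4, -2.0, 47.7]
finger_gap: 0.364
```

Hard stop reached with too much force, so I'm backing off at once.

Request:
arm_command(
  rows=[
    [1,[-0.06,0,0.105],[0,0,0]],
  ],
)

```text
clock: 9.7
tcp_pos: [0.5035, 0.1927, 0.1125]
ee_rot: [1.405, 0.825, -0.802]
wrist_force: [0.2, 1.0, -1.0]
finger_gap: 0.364
```

Run:
```python
from mt import *
rep()
p,i=shot('wrist','w4'); p2,_=shot('side','s4')
a=cv2.resize(p[40:345,220:420,::-1],None,fx=1.95,fy=1.95,interpolation=2)
b=cv2.resize(p2[200:350,230:350,::-1],None,fx=3.3,fy=3.3,interpolation=2)
o=np.zeros((600,800,3),np.uint8);o[:a.shape[0],:a.shape[1]]=a;o[:b.shape[0],400:400+b.shape[1]]=b;cv2.imwrite('pics/m4.png',o)
```

```text
t 9.7 tcp in mount mm [ 0.6185 -1.82   29.1548] turn [-0.0003  0.0009 -0.0012]
force mount -0.3149841086900099 1.0143057094658947 -0.9178827366888824 gap 0.3638097155337127 torque [0.0128 0.3825 0.0203]
```

View pics/m4.png

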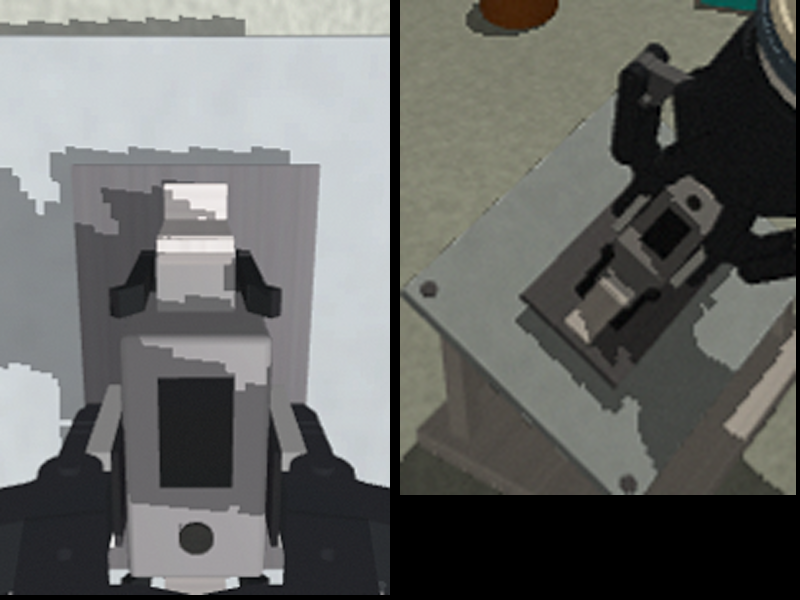

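The clip lip now overlaps the tongue end (rows 236–250), and the force dipped before the hard stop, so both clips look snapped. I'll release and retreat along the normal.

Request:
arm_command(
  rows=[
    [-0.4,[0,0,0],[0,0,0]],
    [-0.4,[0,0,0],[0,0,0]],
    [-0.4,[0,0,0],[0,0,0]],
    [-0.4,[0,0,0],[0,0,0]],
    [-0.4,[0,0,0],[0,0,0]],
    [-0.4,[0,0,0],[0,0,0]],
    [-0.4,[-0.25,0,0.43],[0,0,0]],
    [-0.4,[-0.5,0,0.87],[0,0,0]],
    [-0.4,[-0.5,0,0.87],[0,0,0]],
    [-0.4,[-0.75,0,1.3],[0,0,0]],
    [-0.4,[-1,0,1.73],[0,0,0]],
    [-0.4,[-1,0,1.73],[0,0,0]],
    [-0.4,[-1,0,1.73],[0,0,0]],
    [-0.4,[-1,0,1.73],[0,0,0]],
    [-0.4,[0,0,0],[0,0,0]],
    [-0.4,[0,0,0],[0,0,0]],
  ],
)

```text
clock: 11.13
tcp_pos: [0.4441, 0.1931, 0.2168]
ee_rot: [1.406, 0.825, -0.801]
wrist_force: [-0.9, -0.7, -0.3]
finger_gap: 0.703
```

Run:
```python
from mt import *
rep()
p,i=shot('wrist','w5'); np.save('w5.npy',i,allow_pickle=True); p2,_=shot('side','s5'); p3,_=shot('top','t5')
a=cv2.resize(p[60:360,230:410,::-1],None,fx=2,fy=2,interpolation=2)
b=cv2.resize(p2[230:330,240:350,::-1],None,fx=3.6,fy=3.6,interpolation=2)
c=cv2.resize(p3[200:270,170:270,::-1],None,fx=3.4,fy=3.4,interpolation=2)
o=np.zeros((600,800,3),np.uint8);o[:600,:360]=a;o[:b.shape[0],400:400+b.shape[1]]=b;o[362:,400:740]=c;cv2.imwrite('pics/m5.png',o)
```

```text
t 11.1333 tcp in mount mm [  1.3944  -0.48   149.1449] turn [-0.0014  0.0023 -0.0016]
force mount -0.9203637279539336 -0.6680369903011529 0.231416208569495 gap 0.7028471866397186 torque [0.0295 0.2643 0.0364]
```

View pics/m5.png

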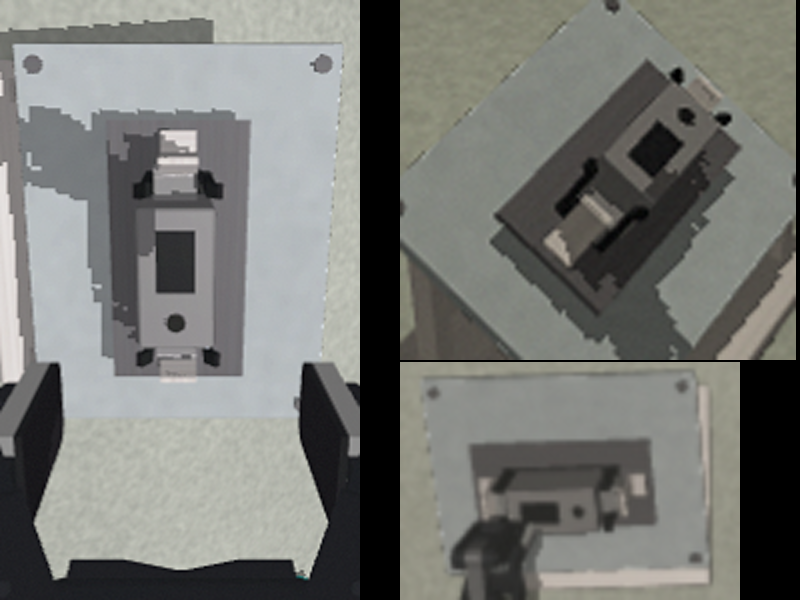

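The picture shows the logger seated between the four cheeks with a clip over each tongue. Top-face corners in the crop are at (136,207), (215,207), (212,349) and (139,347). One numeric check follows.

Run:
```python
from mt import *
i=np.load('w5.npy',allow_pickle=True).item()
uv=np.array([[136,207],[215,207],[212,349],[139,347]])/2+[229.7,59.7]
e,d=ray(i,uv)
for h in (.050,.055,.060):
    X=e+d*((h-(e-m)@zm)/(d@zm))[:,None]; q=np.c_[(X-m)@xm,(X-m)@ym]*1e3
    print(h,q.mean(0),'w',q[1,0]-q[0,0],q[2,0]-q[3,0],'len',q[0,1]-q[3,1],q[1,1]-q[2,1],'yaw',(q[0]+q[1]-q[2]-q[3])[0]/-120)
# top camera, before/after bystanders
a=cv2.imread('pics/top0.png').astype(int);b=cv2.imread('pics/t5.png').astype(int)
for n,(u,v) in {'pack':(419,264),'beaker':(418,193),'jar':(327,125)}.items(): print(n,np.abs(a-b)[v-14:v+14,u-14:u+14].mean())
```

```text
0.05 [ 0.0075 -1.9564] w 32.0195274710748 31.670463600314704 len 61.17305756182533 62.132867274328774 yaw 6.981652258574537e-05
0.055 [ 0.0371 -0.4683] w 31.3602016068706 31.018325438629212 len 59.91342063934409 60.85346655712132 yaw 6.837890489602335e-05
0.06 [0.0668 1.0199] w 30.700875742666348 30.36618727694357 len 58.65378371686286 59.57406583991388 yaw 6.69412872072043e-05
pack 1.5939625850340136
beaker 1.6377551020408163
jar 1.5004251700680271
```

Home at about x 0.0, y −0.5 mm, underside about 17 mm out, and square. The bystanders haven't moved, so I'm handing in.

```bash
python3 -c "
from workcell import arm
print(arm.finish_job())"
```

```text
the job is handed in; nothing more can be done
None
```

The logger is in the clips on the sloped stand and looks fully home. I let go of it and backed the gripper away about 12 cm, then handed the job in at about 11 s of the 42 s allowed; no verdict was reported.

**Press:** The clips pushed back with about 8 N, then the force dropped as the tongues snapped past the lips. I stopped late at the bed: the wrist force reached about 45–60 N, not the 12 N asked for. The readings I saw were about 50 and 59 N, and the peak between readings isn't known. That is close to the 60 N jam limit. I backed off at once and the force fell to about 1 N.

**Last checks:**
- **Seating:** The final pictures show the logger between the cheeks with a clip over each tongue. I could not read the clip spread directly.
- **Position:** From the wrist picture it is about 0.0 mm off in x and −0.5 mm in y, with negligible yaw error. The visible size fits an underside about 17 mm above the panel, but the height is only roughly known (a few mm).
- **Bystanders:** The pack, beaker and jar look the same in the top view before and after.

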